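# Open the dial lock and present its shackle

### The job

The supply box is locked: turn the dial on its lid, feeling it click, until the notch in the dial's rim points straight at the shackle, leave it on that click, and only then pull the shackle straight up out of the lock, without forcing it. Then carry the shackle over to the round cork coaster and finish holding it up in the gripper, upright with its legs down, about 15 cm above the middle of the coaster: do not put it down or let go. Leave the glass tumbler and the wooden eraser where they are.

Things in the scene. Friction and masses are not known exactly. Their poses are not given: they have to be found in the camera images.
- lockbox: Low grey metal supply box with an aluminium lid, fixed, 150 x 230 x 55 mm (x, y, z). Origin: centre of the underside; z up. On the lid, along its y axis: the dial (axis at y = +50 mm) and a dark steel lock block (44 mm in x, y from -90 to -2 mm, top at z = 79 mm) that holds both legs of the shackle, at y = -16 and -72 mm, in holes 12 mm wide and 24 mm deep.
- dial (a joint): Dial angle in rad, counter-clockwise from above positive, from -0.6 to 6.9. At 0 and again at 2 pi the rim notch points at the shackle (box -y) and frees it. Starts between 0.9 and 5.4. It clicks at 12 places, every 0.524 rad (30 degrees), one exactly at 0 and 2 pi, and drops into the nearest when let go; passing a click takes under 0.1 N m.
- dial_grip (a point): Centre of the dial's grip bar, on the dial's vertical axis, 93 mm above the table. The bar is 14 mm thick, 52 mm long, 28 mm high (79 to 107 mm above the table), on a black rim disc of 42 mm radius (71 to 79 mm above the table). Axes turn with the dial: y along the bar, x across it (the way to pinch it); the notch is on the -y side.
- dial_notch (a point): Middle of the notch in the dial's rim, 17 mm wide, 36 mm from the dial's axis, in line with the grip bar; 75 mm above the table.
- shackle_bar (a point): Centre of the top bar of the loose steel shackle, an upside-down U of 9 mm round bar, 56 mm between leg axes, 69 mm high. Axes: y along the bar (towards the dial while locked), x across it (the way to pinch it), z up along the legs. The centre is 64 mm above the feet of the legs: 119 mm above the table while locked, 40 mm above the lock block.
- coaster: Round cork coaster fixed flat on the table, 90 mm across, 5 mm thick; origin at the centre of its underside.
- tumbler: Glass tumbler, 72 mm across, 110 mm tall, upright, origin at the centre of its underside; a bystander, to be left alone.
- eraser: Wooden block eraser, 80 x 40 x 30 mm, lying flat, origin at the centre of its underside; a bystander, to be left alone.
- shackle: The same shackle, 100 to 200 g; origin midway between the feet of its legs, same axes as shackle_bar. A tooth on the foot of its inner leg reaches out 34 mm, under the dial's rim, with 4 mm of play: it rises freely only through the notch (never wrench it out). Lifted straight up by 30 mm the shackle is free of the lock.
Not all that is in view belongs to the job. Of the things that look like the shackle, the largest one is meant.

How it is judged (in metres and radians):
On the way, in this order (a step that is already met when the one before it is completed fails the run):
1. the dial's notch points at the shackle ((value of joint dial between -0.12 and 0.12 rad or value of joint dial between 6.16319 and 6.40319 rad)), for 0.2 s.
2. the shackle is pulled up clear of the lock block (z of shackle_bar in the frame of lockbox above 0.15 m), for 0.2 s.
At the end, for the whole second after the job is handed in: Gripper holds the shackle at rest (under 40 mm/s), clear of box and coaster, within 0.35 rad of upright, top bar within 45 mm of the coaster's middle seen from above and 120 to 300 mm above the table; dial within 0.12 rad of 0 or 2 pi; tumbler and eraser within 30 mm of their starts ((value of joint dial between -0.12 and 0.12 rad or value of joint dial between 6.16319 and 6.40319 rad) and horizontal distance between shackle_bar and coaster below 0.045 m and height (world z) of shackle_bar between 0.12 and 0.3 m and angle between shackle_bar's own z axis and vertical below 0.35 rad and contact force between the fingers and shackle above 1 N and contact force between shackle and coaster below 0.1 N and contact force between shackle and lockbox below 0.1 N and linear speed of shackle below 0.04 m/s and distance of each of tumbler, eraser from where it was at the start of the episode below 0.03 m); the arm keeps its last pose, push and grip.
It fails at once if the tumbler or the eraser is disturbed (distance of any of tumbler, eraser from where it was at the start of the episode above 0.03 m or angle between tumbler's own z axis and vertical above 0.5 rad).
It fails at once if the shackle is wrenched out while the notch is not in line (z of shackle_bar in the frame of lockbox above 0.14 m and not (value of joint dial between -0.12 and 0.12 rad or value of joint dial between 6.16319 and 6.40319 rad)).
It also fails if it takes over 72 s, if anything falls off the work surface, if the arm or the gripper's body presses on something with over 40 N, if the wrist force passes 120 N, or if a joint passes its speed limit or range.

### The arm

A 6-joint arm with a two-finger parallel gripper is mounted at the origin on the work surface. World frame = base frame: x ahead of the robot, y to its left, z up, the work surface at z = 0. Lengths are in m, angles in degrees, forces in N, time in s.
With the tool pointing down it reaches from about 0.3 to 0.75 m from the base axis. Payload 8.5 kg.
Tool frame: the origin (TCP) lies at the very end of the fingers, on their centre line; the grasp point (between the pads) lies 19 mm behind it; z points along the fingers, y is the line along which they close (so a half turn about z gives the same grasp; the last joint's range is limited). The gripper opens to 85 mm and grips with 20 to 120 N. Pads are 22 mm wide; open, the fingers measure 114 mm over their backs; the gripper's body (76 mm by 85 mm) begins 54 mm behind the grasp point. The pads swing forward as they close: fully open they stand 13 mm farther back than shut.
Start: joints at [57.68, 21.807, 74.336, -0, 83.858, -12.336], TCP at [0.188, 0.517, 0.231] pointing down, gripper open.
Joint ranges: [-178.18, 178.18], [-50.72, 133.34], [12.68, 142.11], [-81.47, 261.47], [9.98, 163.14], [-165.26, 165.26]. Speed limits (degrees/s): [136.94, 136.94, 180, 180, 180, 180].

### API

Orientations are given as a 3x3 rotation matrix whose columns are the frame's x, y, z axes.
In Python, from rig import observe, cams, ticket gives the robot as it stands.
- The arm moves only by the tool move_arm, never from a script. Its arguments are lists of equal length, an entry for each row: "jaw": the finger opening in cm, from 0 to 8.54; "dp": the shift along the tool's x, y, z in cm, a list of three; "turn": the turn, a rotation vector about the tool's x, y, z in rad, a list of three. In form: {"jaw": [jaw, ...], "dp": [[tx, ty, tz], ...], "turn": [[wx, wy, wz], ...]}. A call has 1 to 12 rows; each row shifts and turns the commanded pose from where the row before left it, along the tool's axes as they then stand; what a row does not reach is not made up. A row lasts 1/12 s, in which the tool goes at most 41.7 mm and 7.16 degrees, less where a joint would pass 70% of its speed; a pose out of reach is approached as far as the arm can. A call is refused whole if a number of a shift passes 4.17 or a number of a turn 0.125, either way. A call with a gripper value outside its range is refused whole. The fingers move at their own pace and stop on an object; "force" is the grip in N (left out, the last holds). Time passes only in rows, so rows that do not move let the fingers close. It gives the time, the measured TCP pose, the force, the opening and the grip force at its end, in the units of the state.
- observe(): the state, without advancing time (a new reading comes with each control period).
- cams.get_image(name): name is "side" or "top"; returns (picture, depth): 384x512x3 uint8, red, green, blue; 384x512 float32, m along the optical axis (not along the pixel's ray), 0 where there is no reading.
- cams.calibration(name): a dict with "vertical_fov" (degrees; the focal length in pixels is half the picture's height over the tangent of half this angle, whatever the lens; pixels are square), "cx", "cy" (the principal point, pixels), "k1" (the pictures are not rectified: a ray, as slopes to the right and down, at radius r is drawn at 1 + k1 r^2 times it, then the intrinsics apply), "view" (4x4, takes a point from world to camera coordinates). Camera axes: x right, y up, looking along -z (the intrinsics and any distortion apply to the point x, -y, -z); pixel columns grow to the right and rows downward; lengths in m; the calibration is good to about 2 mm. A picture is of the moment at which its call begins. calibration takes no time and is no camera call.
- ticket.close_job(): hands the job in; it is judged then, once.
Trained networks look in the newest picture that a camera, given by its name, has taken for a name from the list of things; names that differ only in an ending like _2 or _b are one class to them, and where a whole thing is asked for, a point or a joint stands for the part that bears it (a point fixed in the world has none). Each returns a list of dicts, best first, with "p" (0 to 1); they miss things now and then, are a little off and sometimes report something else, mostly with a low value. They report only what shows in the picture. A call takes as long as a camera call. They do not tell look-alikes from the thing itself.
- cams.spot_in(camera, query): "box" ([centre column, centre row, width, height] as shares, 0 to 1, of the picture: columns of its width, rows of its height, round what is visible of it).
- cams.outline_of(camera, query): "mask" (384x512 bool, what is visible of it) and "box" ([centre column, centre row, width, height] as shares, 0 to 1, of the picture: columns of its width, rows of its height, round what is visible of it).
- cams.mark_of(camera, query): "location" ([column, row] as shares, 0 to 1, of the picture: columns of its width, rows of its height: a listed point, or the origin of a listed thing).
The state is a dict: "time_s": time; "q": joint angles; "qvel": joint speeds; "joint_efforts": joint torques, N m; "position": TCP position; "tool_rot": TCP orientation; "ft_force": force on the tool from outside, world axes, zero at the start; "wrist_torque": the same for the moment, N m; "grip_width": finger opening in m; "gripper_force": force on a finger pad.
Only numpy, scipy, OpenCV 4.12 (cv2) and the standard library are available. Lean on these libraries where they do the work, as an engineer would, in place of code of your own. Each camera call takes 0.05 s, during which the arm holds its last target. There are 200 camera calls.

## Working session

There is one attempt and no reset: what is moved stays moved. The work goes in short steps, Python scripts to look and compute and a tool call to move; the robot and the scene stay as the last step left them, time stands still between calls to the robot, and variables do not carry over. Pictures are saved under pics/ and viewed, at most 10 in all, crops included, and the job is handed in when it is done.

Besides the shell and the picture viewer there is one more tool, called as name(argument=value, ...), one argument or row to a line, values as JSON. move_arm: Moves the arm, as the interface text tells. Its arguments: {"type":"object","properties":{"jaw":{"type":"array","items":{"type":"number"}},"dp":{"type":"array","items":{"type":"array","items":{"type":"number"}}},"turn":{"type":"array","items":{"type":"array","items":{"type":"number"}}},"force":{"type":"number"}},"required":["jaw","dp","turn"]}

```bash
mkdir -p pics
cat > h.py <<'E'
import numpy as np, cv2
from rig import observe, cams, ticket
def K(n):
    c=cams.calibration(n); f=192/np.tan(np.radians(c["vertical_fov"])/2); return c,f,np.array(c["view"])
def ray(n,u,v):
    c,f,V=K(n); x,y=(u-c["cx"])/f,(v-c["cy"])/f
    rd=np.hypot(x,y); r=rd
    for _ in range(30): r=rd/(1+c["k1"]*r*r)
    s=r/rd if rd>0 else 1
    R=V[:3,:3]; o=-R.T@V[:3,3]; return o,R.T@np.array([x*s,-y*s,-1])
def at_z(n,u,v,z):
    o,d=ray(n,u,v); return o+d*(z-o[2])/d[2]
def at_d(n,u,v,dep):
    o,d=ray(n,u,v); return o+d*dep
def proj(n,p):
    c,f,V=K(n); q=V[:3,:3]@np.asarray(p)+V[:3,3]; x,y=q[0]/-q[2],-q[1]/-q[2]
    s=1+c["k1"]*(x*x+y*y); return c["cx"]+f*x*s, c["cy"]+f*y*s
E
python3 - <<'E'
from h import *
np.set_printoptions(precision=4,suppress=True)
ims=[]
for n in("top","side"):
    im,d=cams.get_image(n); cv2.imwrite(f"pics/{n}0.png",im[:,:,::-1]); np.save(f"pics/{n}d.npy",d)
    for q,z in(("lockbox",0),("dial_grip",.093),("dial_notch",.075),("shackle_bar",.119),("coaster",0),("tumbler",0),("eraser",0)):
        for r in cams.mark_of(n,q)[:3]:
            u,v=r["location"][0]*512,r["location"][1]*384
            print(n,q,round(r["p"],2),round(u,1),round(v,1),at_z(n,u,v,z))
print(observe()["tool_rot"])
E
```

```text
top lockbox 0.72 283.1 194.7 [ 0.5898 -0.1404  0.    ]
top lockbox 0.57 297.7 215.0 [ 0.5459 -0.1705  0.    ]
top dial_grip 0.73 278.6 206.8 [ 0.5519 -0.1233  0.093 ]
top dial_notch 0.61 286.9 194.4 [ 0.5784 -0.1414  0.075 ]
top shackle_bar 0.72 327.9 210.0 [ 0.5417 -0.2119  0.119 ]
top shackle_bar 0.55 398.5 233.7 [ 0.4966 -0.3416  0.119 ]
top shackle_bar 0.46 339.5 303.5 [ 0.3733 -0.2273  0.119 ]
top coaster 0.56 121.3 211.4 [0.5566 0.2052 0.    ]
top tumbler 0.97 237.9 124.6 [ 0.7466 -0.0443  0.    ]
top tumbler 0.4 203.9 284.6 [0.4026 0.0276 0.    ]
top eraser 0.88 201.0 284.8 [0.4021 0.0335 0.    ]
side lockbox 0.56 260.0 269.9 [ 0.5462 -0.1704  0.    ]
side dial_grip 0.89 253.6 219.5 [ 0.5555 -0.1188  0.093 ]
side dial_notch 0.85 271.2 232.4 [ 0.579  -0.1506  0.075 ]
side shackle_bar 0.64 270.8 242.7 [ 0.5401 -0.2129  0.119 ]
side shackle_bar 0.62 294.1 339.4 [ 0.473  -0.4012  0.119 ]
side shackle_bar 0.53 194.7 321.2 [ 0.3562 -0.3084  0.119 ]
side coaster 0.6 194.5 172.0 [0.5523 0.2087 0.    ]
side tumbler 0.8 306.4 208.9 [ 0.7383 -0.0493  0.    ]
side eraser 0.76 159.1 229.3 [0.3984 0.0352 0.    ]
[[-0.9398  0.3418 -0.    ]
 [ 0.3418  0.9398 -0.    ]
 [ 0.     -0.     -1.    ]]
```

Run:
```python
from h import *
a=cv2.imread("pics/top0.png")[150:330,200:450];b=cv2.imread("pics/side0.png")
cv2.imwrite("pics/topc.png",cv2.resize(a,None,fx=3.2,fy=3.2,interpolation=cv2.INTER_CUBIC))
```

```text
(no output)
```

View pics/topc.png

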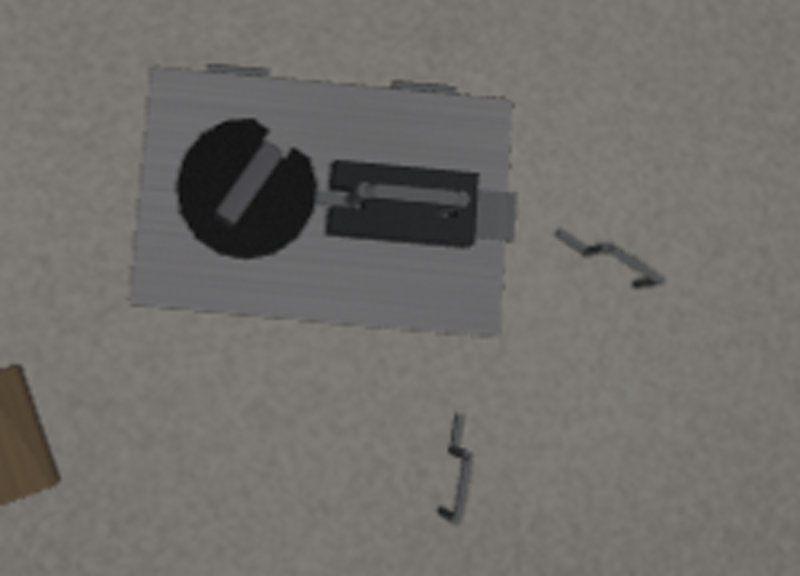

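View pics/side0.png

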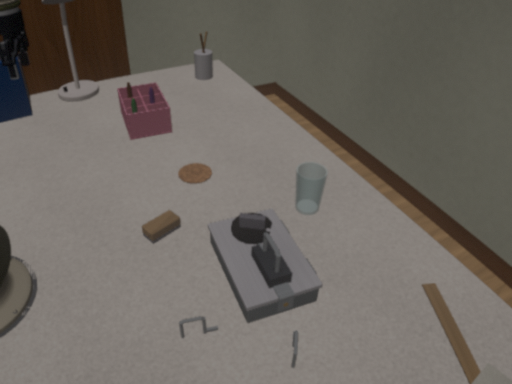

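View pics/top0.png

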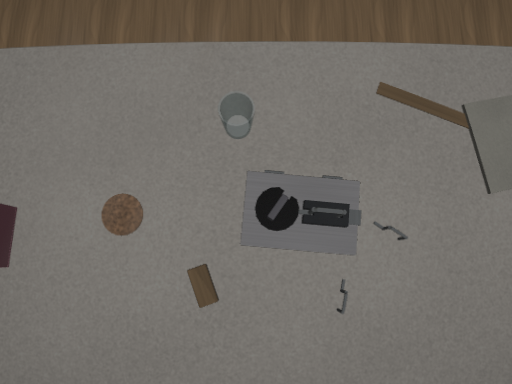

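The top view shows the dial disc at (277,209), its notch up and to the right at about (287,195), and the locked shackle at (328,211). The two small U-bars at (390,231) and (343,297) are decoys. Next I'll measure the box yaw and the dial angle.

Run:
```python
from h import *
np.set_printoptions(precision=4,suppress=True)
P=lambda x,y,z:at_z("top",200+x/3.2-.3,150+y/3.2-.3,z)
c=[P(150,67,.055),P(512,98,.055),P(500,335,.055),P(132,304,.055)]
print(c); e=(c[0]+c[3]-c[1]-c[2])[:2]; e2=(c[0]+c[1]-c[2]-c[3])[:2]
ctr=sum(c)/4; print("size",np.linalg.norm(e)/2,np.linalg.norm(e2)/2,"ctr",ctr)
ya=np.degrees(np.arctan2(e[1],e[0]));xa=np.degrees(np.arctan2(e2[1],e2[0]));print("yaw from y,x",ya-90,xa)
# robust: lid by depth
d=np.load("pics/topd.npy"); pts=[]
for v in range(150,270):
  for u in range(225,380):
    if d[v,u]>0: pts.append(at_d("top",u,v,d[v,u]))
pts=np.array(pts); m=(pts[:,2]>.045); q=pts[m]
r=cv2.minAreaRect((q[:,:2]*1000).astype(np.float32)); print("rect",r, np.median(q[:,2]))
s=q[(q[:,2]>.1)]; print("high pts",len(s))
t=s[s[:,1]<-.16]; print("shackle",len(t),t.mean(0),(t.min(0)+t.max(0))/2,t.min(0),t.max(0)); 
u_,sv,w=np.linalg.svd(t[:,:2]-t[:,:2].mean(0)); print(np.degrees(np.arctan2(w[0,1],w[0,0])))
b=q[(q[:,2]>.095)&(q[:,1]>-.17)]; print("bar",len(b),b.mean(0))
u_,sv,w=np.linalg.svd(b[:,:2]-b[:,:2].mean(0)); print("bar dir",np.degrees(np.arctan2(w[0,1],w[0,0])), sv)
yaw=np.radians(r[2]); 
for y in(ya-90,):
  y=np.radians(y); ay=np.array([-np.sin(y),np.cos(y)]); print("dial",ctr[:2]+.05*ay,"shackle",ctr[:2]-.044*ay)
A,B=P(225,220,.107),P(277,147,.107);print("bar from pic",(A+B)/2,np.degrees(np.arctan2(*(B-A)[1::-1])))
n=P(282,143,.079);print("disc ctr",P(247,188,.079),"notch",n)
```

```text
[array([ 0.6307, -0.063 ,  0.055 ]), array([ 0.6093, -0.2919,  0.055 ]), array([ 0.4607, -0.2774,  0.055 ]), array([ 0.4824, -0.0509,  0.055 ])]
size 0.22873351609056228 0.14906520312153212 ctr [ 0.5458 -0.1708  0.055 ]
yaw from y,x -5.405707156668768 -5.125247748101565Traceback (most recent call last):
  File "<stdin>", line 12, in <module>
  File "h.py", line 14, in at_d
    o,d=ray(n,u,v); return o+d*dep
        ~~~^^^^^^^
  File "h.py", line 6, in ray
    c,f,V=K(n); x,y=(u-c["cx"])/f,(v-c["cy"])/f
          ~^^^
  File "h.py", line 4, in K
    c=cams.calibration(n); f=192/np.tan(np.radians(c["vertical_fov"])/2); return c,f,np.array(c["view"])
ValueError: time passes only in moves, steps and waits
```

```bash
sed -i 's/^def K/from functools import lru_cache\n@lru_cache\ndef K/' h.py
python3 - <<'E'
from h import *
np.set_printoptions(precision=4,suppress=True)
P=lambda x,y,z:at_z("top",200+x/3.2-.3,150+y/3.2-.3,z)
ctr=np.array([.5458,-.1708])
y=np.radians(-5.3); ay=np.array([-np.sin(y),np.cos(y)]); print("dial",ctr[:2]+.05*ay,"shackle",ctr[:2]-.044*ay)
A,B=P(225,220,.107),P(277,147,.107);print("bar from pic",(A+B)/2,np.degrees(np.arctan2(*(B-A)[1::-1])))
n=P(282,143,.077);c=P(247,188,.079);print("disc ctr",c,"notch",n, np.degrees(np.arctan2(*(n-c)[1::-1])))
print("shackle pic",(P(360,190,.124)+P(467,199,.124))/2)
d=np.load("pics/topd.npy"); pts=np.array([at_d("top",u,v,d[v,u]) for v in range(165,260) for u in range(235,370) if d[v,u]>0])
t=pts[(pts[:,2]>.112)]; print("shackle",len(t),t.mean(0),t.min(0),t.max(0)) if len(t) else print("none")
b=pts[(pts[:,2]>.095)&(pts[:,1]>-.17)]
if len(b): print("bar",len(b),b.mean(0))
E
```

```text
dial [ 0.5504 -0.121 ] shackle [ 0.5417 -0.2146]
bar from pic [ 0.5497 -0.1215  0.107 ] -36.15496843619488
disc ctr [ 0.5505 -0.121   0.079 ] notch [ 0.5781 -0.143   0.077 ] -38.471560091318715
shackle pic [ 0.5402 -0.2128  0.124 ]
shackle 172 [ 0.5411 -0.2126  0.1211] [ 0.5341 -0.2465  0.1136] [ 0.5479 -0.181   0.126 ]
bar 208 [ 0.55   -0.1209  0.1066]
```

move_arm(
  jaw=[8.5,8.5,8.5,8.5,8.5,8.5,8.5,8.5,8.5,8.5,8.5,8.5],
  dp=[
    [-2.79,-2.38,0],
    [-2.79,-2.38,0],
    [-2.79,-2.38,0],
    [-2.79,-2.38,0],
    [-2.79,-2.38,0],
    [-2.79,-2.38,0],
    [-2.79,-2.38,0],
    [-2.79,-2.38,0],
    [-2.79,-2.38,0],
    [-2.79,-2.38,0],
    [-2.79,-2.38,0],
    [-2.79,-2.38,0],
  ],
  turn=[
    [0,0,0],
    [0,0,0],
    [0,0,0],
    [0,0,0],
    [0,0,0],
    [0,0,0],
    [0,0,0],
    [0,0,0],
    [0,0,0],
    [0,0,0],
    [0,0,0],
    [0,0,0],
  ],
)

```text
time_s: 1.8
position: [0.4056, 0.1323, 0.2316]
tool_rot: [[-0.94, 0.342, 0.001], [0.342, 0.94, 0.0], [-0.001, 0.0, -1.0]]
ft_force: [0.8, 1.0, 0.5]
grip_width: 0.0852
gripper_force: 0.0
```

move_arm(
  jaw=[8.5,8.5,8.5,8.5,8.5,8.5,8.5,8.5,8.5,8.5,8.5,8.5],
  dp=[
    [-2.79,-2.38,0],
    [-2.79,-2.38,0],
    [-2.79,-2.38,0],
    [-2.79,-2.38,0],
    [-2.79,-2.38,0],
    [-2.79,-2.38,0],
    [-2.79,-2.38,0],
    [-2.79,-2.38,0],
    [0,0,0],
    [0,0,0],
    [0,0,0],
    [0,0,0],
  ],
  turn=[
    [0,0,0],
    [0,0,0],
    [0,0,0],
    [0,0,0],
    [0,0,0],
    [0,0,0],
    [0,0,0],
    [0,0,0],
    [0,0,0.089],
    [0,0,0.089],
    [0,0,0.089],
    [0,0,0],
  ],
)

```text
time_s: 2.8
position: [0.5497, -0.1214, 0.2312]
tool_rot: [[-0.814, 0.58, -0.0], [0.58, 0.814, 0.0], [0.0, -0.0, -1.0]]
ft_force: [-0.2, -0.6, -0.3]
grip_width: 0.0851
gripper_force: 0.0
```

move_arm(
  jaw=[5,5,5,5,5,5,5,5,1.0,1.0,1.0,1.0],
  dp=[
    [0,0,0],
    [0,0,2.8],
    [0,0,2.8],
    [0,0,2.8],
    [0,0,2.8],
    [0,0,2.8],
    [0,0,0.5],
    [0,0,0],
    [0,0,0],
    [0,0,0],
    [0,0,0],
    [0,0,0],
  ],
  turn=[
    [0,0,0],
    [0,0,0],
    [0,0,0],
    [0,0,0],
    [0,0,0],
    [0,0,0],
    [0,0,0],
    [0,0,0],
    [0,0,0],
    [0,0,0],
    [0,0,0],
    [0,0,0],
  ],
  force=30,
)

```text
time_s: 3.8
position: [0.5511, -0.1206, 0.0883]
tool_rot: [[-0.816, 0.577, 0.005], [0.577, 0.816, 0.0], [-0.004, 0.003, -1.0]]
ft_force: [3.1, 5.9, 5.6]
grip_width: 0.0129
gripper_force: 32.5
```

move_arm(
  jaw=[0.8,0.8,0.8,0.8],
  dp=[
    [0,0,0],
    [0,0,0],
    [0,0,0],
    [0,0,0],
  ],
  turn=[
    [0,0,0],
    [0,0,0],
    [0,0,0],
    [0,0,0],
  ],
)

```text
time_s: 4.13
position: [0.5511, -0.1206, 0.0883]
tool_rot: [[-0.817, 0.577, 0.005], [0.577, 0.817, -0.0], [-0.004, 0.003, -1.0]]
ft_force: [3.4, 5.0, 3.9]
grip_width: 0.0132
gripper_force: 32.5
```

move_arm(
  jaw=[0.8,0.8,0.8,0.8,0.8,0.8,0.8,0.8,0.8,0.8,0.8,0.8],
  dp=[
    [0,0,0],
    [0,0,0],
    [0,0,0],
    [0,0,0],
    [0,0,0],
    [0,0,0],
    [0,0,0],
    [0,0,0],
    [0,0,0],
    [0,0,0],
    [0,0,0],
    [0,0,0],
  ],
  turn=[
    [0,0,0.087],
    [0,0,0.087],
    [0,0,0.087],
    [0,0,0.087],
    [0,0,0.087],
    [0,0,0.087],
    [0,0,0.087],
    [0,0,0.087],
    [0,0,0.087],
    [0,0,0.087],
    [0,0,0.087],
    [0,0,0.087],
  ],
)

```text
time_s: 5.13
position: [0.5507, -0.1206, 0.0883]
tool_rot: [[0.093, 0.996, 0.004], [0.996, -0.093, -0.0], [0.0, 0.004, -1.0]]
ft_force: [1.3, 5.7, 6.0]
grip_width: 0.0132
gripper_force: 32.7
```

move_arm(
  jaw=[0.8,0.8,0.8],
  dp=[
    [0,0,0],
    [0,0,0],
    [0,0,0],
  ],
  turn=[
    [0,0,0],
    [0,0,0],
    [0,0,0],
  ],
)

```text
time_s: 5.38
position: [0.5507, -0.1207, 0.0883]
tool_rot: [[0.088, 0.996, 0.004], [0.996, -0.088, -0.0], [0.0, 0.004, -1.0]]
ft_force: [1.7, 4.5, 5.5]
grip_width: 0.0131
gripper_force: 32.7
```

Run:
```python
from h import *
o=observe(); R=np.array(o["tool_rot"]); print(np.degrees(np.arctan2(R[1,1],R[0,1])),o["wrist_torque"],o["position"])
```

```text
-5.075627631521823 [ 0.71806543  0.02326374 -0.02639387] [ 0.5506962  -0.12067178  0.08831406]
```

move_arm(
  jaw=[5,5,5,5,5,5,5,5,5,5],
  dp=[
    [0,0,0],
    [0,0,0],
    [0,0,0],
    [0,0,0],
    [0,0,-2],
    [0,0,-3],
    [0,0,-3],
    [0,0,-3],
    [0,0,-3],
    [0,0,0],
  ],
  turn=[
    [0,0,0],
    [0,0,0],
    [0,0,0],
    [0,0,0],
    [0,0,0],
    [0,0,0],
    [0,0,0],
    [0,0,0],
    [0,0,0],
    [0,0,0],
  ],
)

```text
time_s: 6.22
position: [0.5514, -0.122, 0.2323]
tool_rot: [[0.089, 0.996, 0.009], [0.996, -0.089, -0.004], [-0.004, 0.01, -1.0]]
ft_force: [-0.6, -0.4, 0.4]
grip_width: 0.0498
gripper_force: 0.0
```

Run:
```python
from h import *
for n in("top","side"):
    im,d=cams.get_image(n); cv2.imwrite(f"pics/{n}1.png",im[:,:,::-1])
a=cv2.imread("pics/top1.png")[165:265,230:370];b=cv2.imread("pics/side1.png")[190:310,190:330]
f=lambda i:cv2.resize(i,(400,400*i.shape[0]//i.shape[1]),interpolation=cv2.INTER_CUBIC)
a,b=f(a),f(b); h=max(len(a),len(b)); a=np.pad(a,((0,h-len(a)),(0,0),(0,0)));b=np.pad(b,((0,h-len(b)),(0,0),(0,0)))
cv2.imwrite("pics/both1.png",np.hstack([a,b]))
print(observe()["position"],observe()["ft_force"])
```

```text
[ 0.5498065  -0.12134143  0.22702204] [-0.7085728   0.45051001 -0.36635483]
```

View pics/both1.png

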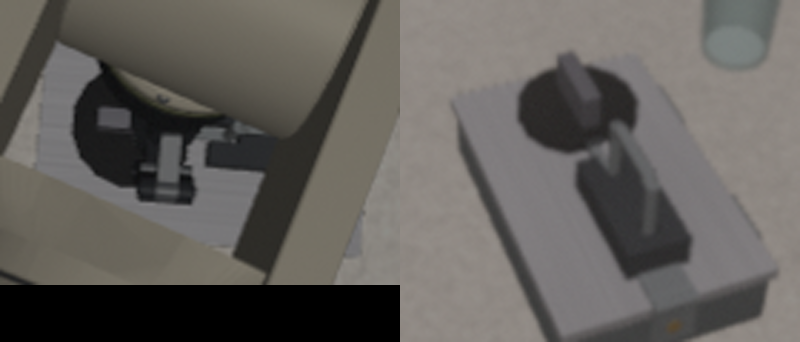

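The side crop shows the grip bar in line with the shackle at (640,170), and the notch at (600,148) on the shackle's side. Next I'll move over to the shackle.

move_arm(
  jaw=[5,5,5,5,5,5,5,5,5,5,5,5],
  dp=[
    [-3.1,0,0],
    [-3.1,0,0],
    [-3.05,0,0],
    [0,0,0],
    [0,0,0],
    [0,0,2.5],
    [0,0,2.5],
    [0,0,2.5],
    [0,0,2.5],
    [0,0,2.2],
    [0,0,0.5],
    [0,0,0],
  ],
  turn=[
    [0,0,0],
    [0,0,0],
    [0,0,0],
    [0,0,0],
    [0,0,0],
    [0,0,0],
    [0,0,0],
    [0,0,0],
    [0,0,0],
    [0,0,0],
    [0,0,0],
    [0,0,0],
  ],
)

```text
time_s: 7.32
position: [0.5408, -0.2119, 0.0977]
tool_rot: [[0.088, 0.996, -0.003], [0.996, -0.088, 0.002], [0.002, -0.004, -1.0]]
ft_force: [-0.5, -0.8, -0.5]
grip_width: 0.0501
gripper_force: 0.0
```

move_arm(
  jaw=[0.4,0.4,0.4,0.4,0.4,0.4,0.4,0.4],
  dp=[
    [0,0,0],
    [0,0,0],
    [0,0,0],
    [0,0,0],
    [0,0,0],
    [0,0,0],
    [0,0,0],
    [0,0,0],
  ],
  turn=[
    [0,0,0],
    [0,0,0],
    [0,0,0],
    [0,0,0],
    [0,0,0],
    [0,0,0],
    [0,0,0],
    [0,0,0],
  ],
  force=40,
)

```text
time_s: 7.98
position: [0.542, -0.2135, 0.1006]
tool_rot: [[0.089, 0.996, 0.002], [0.996, -0.089, -0.001], [-0.001, 0.002, -1.0]]
ft_force: [0.0, 0.2, 8.0]
grip_width: 0.0079
gripper_force: 39.2
```

move_arm(
  jaw=[0.4,0.4,0.4,0.4,0.4,0.4],
  dp=[
    [0,0,-0.2],
    [0,0,-0.2],
    [0,0,-0.2],
    [0,0,-0.2],
    [0,0,0],
    [0,0,0],
  ],
  turn=[
    [0,0,0],
    [0,0,0],
    [0,0,0],
    [0,0,0],
    [0,0,0],
    [0,0,0],
  ],
)

```text
time_s: 8.48
position: [0.5414, -0.2133, 0.1073]
tool_rot: [[0.089, 0.996, -0.0], [0.996, -0.089, -0.0], [-0.0, -0.0, -1.0]]
ft_force: [-0.1, 0.5, -1.6]
grip_width: 0.0074
gripper_force: 38.9
```

move_arm(
  jaw=[0.4,0.4,0.4,0.4,0.4,0.4,0.4,0.4,0.4,0.4],
  dp=[
    [0,0,-0.4],
    [0,0,-0.4],
    [0,0,-0.5],
    [0,0,-0.5],
    [0,0,-0.5],
    [0,0,-0.5],
    [0,0,-0.5],
    [0,0,-0.5],
    [0,0,-0.5],
    [0,0,0],
  ],
  turn=[
    [0,0,0],
    [0,0,0],
    [0,0,0],
    [0,0,0],
    [0,0,0],
    [0,0,0],
    [0,0,0],
    [0,0,0],
    [0,0,0],
    [0,0,0],
  ],
)

```text
time_s: 9.32
position: [0.5418, -0.2135, 0.1515]
tool_rot: [[0.089, 0.996, 0.002], [0.996, -0.089, -0.001], [-0.001, 0.002, -1.0]]
ft_force: [0.3, 0.3, -1.0]
grip_width: 0.0075
gripper_force: 38.9
```

Run:
```python
from h import *
im,d=cams.get_image("side"); b=im[150:310,180:340,::-1]
cv2.imwrite("pics/side2.png",cv2.resize(b,(560,560),interpolation=cv2.INTER_CUBIC))
o=observe();print(o["position"],o["ft_force"],o["grip_width"])
for n in("top","side"):
  if n=="top": cams.get_image(n)
  for r in cams.mark_of(n,"coaster")[:2]: print(r["p"],at_z(n,r["location"][0]*512,r["location"][1]*384,0))
```

```text
[ 0.54163653 -0.21340083  0.15088685] [ 0.3458883  -0.11718926 -1.88637182] 0.007256583537996601
0.7 [0.5475586  0.20488148 0.        ]
0.92 [0.55932938 0.2133944  0.        ]
0.21 [ 0.58109112 -0.09689403  0.        ]
```

View pics/side2.png

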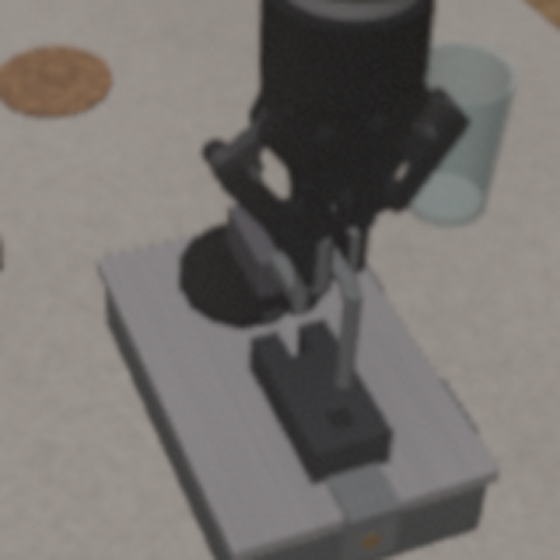

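The shackle has come out of the block at (340,400) and the notch still faces it. Next I'll raise it higher and carry it over.

move_arm(
  jaw=[0.4,0.4,0.4,0.4,0.4,0.4,0.4,0.4,0.4,0.4,0.4,0.4],
  dp=[
    [0,0,-0.8],
    [0,0,-1.5],
    [0,0,-1.5],
    [0,0,-1.5],
    [0,0,-1.2],
    [0,0,-0.5],
    [1.0,0,0],
    [2.0,-0.2,0],
    [2.6,-0.2,0],
    [2.6,-0.2,0],
    [2.6,-0.2,0],
    [2.6,-0.2,0],
  ],
  turn=[
    [0,0,0],
    [0,0,0],
    [0,0,0],
    [0,0,0],
    [0,0,0],
    [0,0,0],
    [0,0,0],
    [0,0,0],
    [0,0,0],
    [0,0,0],
    [0,0,0],
    [0,0,0],
  ],
)

```text
time_s: 10.52
position: [0.5428, -0.077, 0.2194]
tool_rot: [[0.089, 0.996, -0.002], [0.996, -0.089, 0.001], [0.001, -0.002, -1.0]]
ft_force: [-0.1, -0.0, -2.1]
grip_width: 0.0077
gripper_force: 38.9
```

move_arm(
  jaw=[0.4,0.4,0.4,0.4,0.4,0.4,0.4,0.4,0.4,0.4,0.4,0.4],
  dp=[
    [2.6,-0.2,0],
    [2.6,-0.2,0],
    [2.6,-0.2,0],
    [2.6,-0.2,0],
    [2.6,-0.2,0],
    [2.6,-0.2,0],
    [2.6,-0.2,0],
    [2.6,-0.2,0],
    [2.6,0,0],
    [2.6,0,0],
    [1.9,0,0],
    [0.8,0,0],
  ],
  turn=[
    [0,0,0],
    [0,0,0],
    [0,0,0],
    [0,0,0],
    [0,0,0],
    [0,0,0],
    [0,0,0],
    [0,0,0],
    [0,0,0],
    [0,0,0],
    [0,0,0],
    [0,0,0],
  ],
)

```text
time_s: 11.52
position: [0.552, 0.2111, 0.2193]
tool_rot: [[0.086, 0.996, -0.002], [0.996, -0.086, 0.0], [0.0, -0.002, -1.0]]
ft_force: [-0.2, 0.1, -1.2]
grip_width: 0.0073
gripper_force: 38.9
```

move_arm(
  jaw=[0.4,0.4,0.4,0.4,0.4,0.4,0.4,0.4,0.4,0.4,0.4,0.4],
  dp=[
    [0,0,0.5],
    [0,0,1.2],
    [0,0,1.5],
    [0,0,1.5],
    [0,0,1.5],
    [0,0,0.8],
    [0,0,0.3],
    [0,0,0],
    [0,0,0],
    [0,0,0],
    [0,0,0],
    [0,0,0],
  ],
  turn=[
    [0,0,0],
    [0,0,0],
    [0,0,0],
    [0,0,0],
    [0,0,0],
    [0,0,0],
    [0,0,0],
    [0,0,0],
    [0,0,0],
    [0,0,0],
    [0,0,0],
    [0,0,0],
  ],
)

```text
time_s: 12.52
position: [0.5532, 0.2084, 0.1479]
tool_rot: [[0.089, 0.996, 0.001], [0.996, -0.089, 0.0], [0.0, 0.001, -1.0]]
ft_force: [-0.8, 0.5, -1.2]
grip_width: 0.0075
gripper_force: 39.0
```

Run:
```python
from h import *
im,d=cams.get_image("side"); b=im[100:310,100:340,::-1]
cv2.imwrite("pics/side3.png",cv2.resize(b,(680,595),interpolation=cv2.INTER_CUBIC))
for q,z in(("coaster",0),("tumbler",0),("eraser",0)):
  for r in cams.mark_of("side",q)[:1]: print(q,r["p"],at_z("side",r["location"][0]*512,r["location"][1]*384,z))
o=observe();print(o["position"],o["ft_force"],o["grip_width"],o["gripper_force"],np.abs(o["qvel"]).max())
```

```text
coaster 0.73 [0.55725083 0.20886841 0.        ]
tumbler 0.82 [ 0.75024479 -0.03926884  0.        ]
eraser 0.83 [0.40142032 0.02256168 0.        ]
[0.55302181 0.20837731 0.14748039] [-0.25425851 -0.10906012 -1.50559222] 0.007235527554785997 38.972636461257935 0.1785860038796467
```

View pics/side3.png

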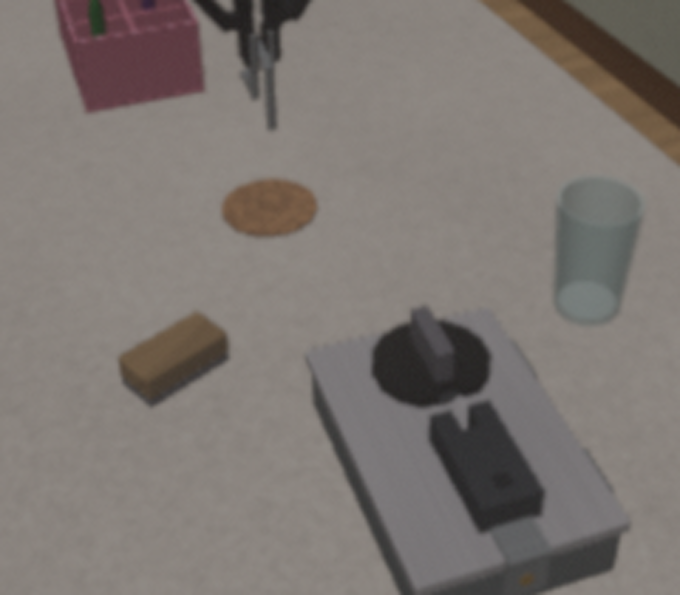

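The shackle hangs upright at (265,85) above the coaster at (270,207). The dial is aligned, and the tumbler and eraser haven't moved.

```bash
python3 -c "
from rig import ticket
print(ticket.close_job())"
```

```text
the job is handed in; nothing more can be done
None
```

The job is handed in, with no verdict shown yet: the dial is on the click with its notch at the shackle, the shackle came out with almost no force, and it is held upright about 16 cm above the middle of the coaster, with the tumbler and eraser untouched.

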